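Code the jars with their years of shelf life

ROBOT

A 6-joint arm with a two-finger parallel gripper is mounted at the origin on a cart in front of the work surface, level with it; the furniture and walls round the work are solid. World frame = base frame: x ahead of the robot, y to its left, z up, the work surface at z = 0. Lengths are in m, angles in rad, forces in N, time in s.
With the tool pointing down it reaches from about 0.3 to 0.875 m from the base axis. Payload 6.4 kg.
Tool frame: the origin (TCP) lies between the finger pads; the fingertips stand 8 mm ahead of it and the grasp point (between the pads) lies 11 mm behind it (ctrl.finger_overhang is the distance from the TCP to the fingertips, in m); z points along the fingers, y is the line along which they close (so a half turn about z gives the same grasp; the last joint's range is limited). The gripper opens to 85 mm and grips with 20 to 120 N. Pads are 22 mm wide; open, the fingers measure 114 mm over their backs; the gripper's body (76 mm by 85 mm) begins 54 mm behind the grasp point. The pads swing forward as they close: fully open they stand 13 mm farther back than shut.
Start: joints at [1.043, 0.181, 1.607, -0, 1.354, -0.206], TCP at [0.182, 0.546, 0.239] pointing down, gripper open.
Joint ranges: [-2.99, 2.99], [-0.89, 2.07], [0.3, 2.58], [-1.14, 4.28], [0, 2.63], [-3.12, 3.12]. Speed limits (rad/s): [2.57, 2.57, 3.01, 3.14, 3.14, 3.14].

INTERFACE

Orientations are given as a unit quaternion [w, x, y, z].
In Python, from bench import ctrl, camera gives the robot as it stands.
- The arm moves only by the shell command python3 -m pendant 'ROWS' [OPENING]. ROWS is JSON, a list of rows, each a list of 6 numbers: the shift along the world's x, y, z normalised to -1 to 1, where 1 is 200 mm, then the turn, a rotation vector about the world's x, y, z normalised to -1 to 1, where 1 is pi/2 rad. In form: [[dx, dy, dz, rx, ry, rz], ...]. A call has exactly 10 rows; each row shifts and turns the commanded pose from where the row before left it; what a row does not reach is not made up. A row lasts 1/8 s, in which the tool goes at most 62.5 mm and 10.7 degrees, less where a joint would pass 70% of its speed; a pose out of reach is approached as far as the arm can. A call with a number of a shift or a turn outside -1 to 1 is refused whole. A call with a gripper value outside its range is refused whole. OPENING is the opening, from -1 (shut) to 1 (fully open), set as the call begins (- or left out, the last holds). The fingers move at their own pace and stop on an object; the grip force is fixed at half the most. Time passes only in rows, so rows that do not move let the fingers close, or fill a call up. It gives the time, the measured TCP pose, the force, the opening and the grip force at its end, in the units of the state.
- ctrl.get_obs(): the state, without advancing time (a new reading comes with each control period).
- camera(name): name is "scene" or "top"; returns a dict with "color" (480x640x3 uint8, blue, green, red), "fx", "fy", "cx", "cy" (pixels), "distortion" ([k1, k2, p1, p2, k3] as OpenCV has them; the pictures are not rectified), "xyz" and "rotation" of the camera in the world. Camera axes: x right, y down, z forward; pixel columns grow to the right and rows downward; lengths in m; the calibration is good to about 2 mm. A picture is of the moment at which its call begins. There is no depth.
- ctrl.hand_in(): hands the job in; it is judged then, once.
The state is a dict: "time_s": time; "q": joint angles; "dq": joint speeds; "joint_efforts": joint torques, N m; "eef_pos": TCP position; "eef_rot": TCP orientation; "wrist_force": force on the tool from outside, world axes, zero at the start; "torque": the same for the moment, N m; "opening": opening from 0.0 (shut) to 1.0 (fully open); "grasp_force": force on a finger pad.
Only numpy, scipy, OpenCV 4.12 (cv2) and the standard library are available. Lean on these libraries where they do the work, as an engineer would, in place of code of your own. Each camera call takes 0.05 s, during which the arm holds its last target. There are 200 camera calls.

TASK

Print the shelf life on the jars with the best-before coder: set its code ring to 2 and code the spice jars that are there, black cap first, then white, then green; then set the ring to 4 and code the squat honey jar with the yellow cap. To code a jar, stand it upright in the middle of the coder's round pad, swing the lever fully to its stop, hold it there for a moment, and let it go back; swing it with the ring on no other number. When you are done all coded jars stand upright in the black tray, the ring is back on 0, the lever is at rest, and the mug, the mustard jar and the lemon have been left alone.

Things in the scene. Friction and masses are not known exactly. Their poses are not given: they have to be found in the camera images.
- code_ring (a joint): Fluted aluminium detented collar (54 mm across, 36 tall) on the coder's blue housing, vertical axis. Reads n x 0.5236 rad when its red mark points to white number n on the black disc round it: 0 on the pad's side, 3 at the front, 6 on the lever's side. Grows counter-clockwise from above. Let go, it snaps to the nearest number; about 0.15 N m takes it over a click; stops at 0 and 6.
- lever (a joint): The coder's sprung lever, rad: 0 at rest, 1.2 at its stop. It turns about a vertical axis, clockwise seen from above, so the red knob at its end swings from the back towards the front (the robot's side). The spring needs 1.5 N at the knob at rest and 4.5 N at the stop, and brings the lever back to rest when let go.
- ring_grip (a point): Point on the code ring's axis at the height to grip it, 83 mm above the worktop; the ring stands free from 62 to 98 mm above the worktop. Fixed to the coder, does not turn with the ring: x axis to the back of the coder, y axis towards the pad, z up.
- pad_top (a point): Centre of the top of the round black pad (80 mm across, with a white circle of 69 mm), flush in the coder's base plate, where the jar to be coded stands; 16 mm above the worktop (the plate ends 75 mm away along y, 80 mm along x). x axis to the back of the coder, z up. The blue housing (60 mm in radius, 61 mm tall) has its axis 102 mm from here along -y; its print nose ends 40 mm from here.
- lever_pivot (a point): Point on the lever's vertical axis, 75 mm above the worktop; fixed to the coder, x axis to the back of the coder, y axis towards the pad.
- lever_knob (a point): Centre of the upright red knob at the lever's end: cylinder 18 mm across, 52 to 100 mm above the worktop, 85 mm from the lever's axis; moves with the lever. Seen from the pivot it lies, at rest, 0.6 rad from the coder's -y direction towards +x, at the stop 0.6 rad from -y towards -x. The lever's arm is 49 to 59 mm above the worktop.
- flag_top (a point): Top of the white pin (8 mm across) in the middle of the lever's hub, on the lever's axis: level with the hub at rest (64 mm above the worktop), it rises 20 mm per rad of the lever, 24 mm at the stop, to show that a print is complete.
- tray_mid (a point): Centre of the floor (2 mm above the worktop) of the flat black tray, which does not move; its floor measures 116 mm along the x axis and 168 mm along the y axis of this point; the rim round it is 17 mm high.
- spice_black_mid (a point): Centre, half-way up, of the black-capped spice jar, 44 mm diameter, 103 mm tall; z axis along the jar, up. Round, about 0.11 kg. May be absent (None from the start).
- spice_white_mid (a point): Centre, half-way up, of the white-capped spice jar, 40 mm diameter, 105 mm tall; z axis along the jar, up. Round, about 0.11 kg. May be absent (None from the start).
- spice_green_mid (a point): Centre, half-way up, of the green-capped spice jar, 46 mm diameter, 106 mm tall; z axis along the jar, up. Round, about 0.11 kg. May be absent (None from the start).
- honey_mid (a point): Centre, half-way up, of the squat round amber honey jar with the yellow cap, 62 mm diameter (cap 55 mm, its upper 16 mm), 58 mm tall, 0.25 kg; z axis up. Always present.
- mug_mid (a point): Bystander: green mug, 81 x 89 mm, 72 mm tall, point half-way up.
- mustard_mid (a point): Bystander: mustard jar with red lid, 66 mm across, 100 mm tall, point half-way up.
- lemon_mid (a point): Bystander: lemon, 72 x 57 x 58 mm, its centre.
There are look-alikes about, which are no part of the job. Of the things like the part that bears spice_black_mid, leave any that is blue; of the rest the smaller one is meant.

How it is judged:
On the way, in this order (a step that is already met when the one before it is completed fails the run):
1. the code ring is on 2 (value of joint code_ring between 0.8772 and 1.2172 rad), for 0.2 s.
2. the black-capped spice jar stands upright in the middle of the pad while the lever is at its stop (white pin fully up) (z of flag_top in the frame of spice_black_mid above 0.019 m and horizontal distance between spice_black_mid and pad_top below 0.015 m and height (world z) of spice_black_mid below 0.0725 m and angle between spice_black_mid's own z axis and vertical below 0.06 rad), for 0.1 s.
3. the white-capped spice jar stands upright in the middle of the pad while the lever is at its stop (white pin fully up) (z of flag_top in the frame of spice_white_mid above 0.018 m and horizontal distance between spice_white_mid and pad_top below 0.015 m and height (world z) of spice_white_mid below 0.0735 m and angle between spice_white_mid's own z axis and vertical below 0.06 rad), for 0.1 s.
4. the green-capped spice jar stands upright in the middle of the pad while the lever is at its stop (white pin fully up) (z of flag_top in the frame of spice_green_mid above 0.0175 m and horizontal distance between spice_green_mid and pad_top below 0.015 m and height (world z) of spice_green_mid below 0.074 m and angle between spice_green_mid's own z axis and vertical below 0.06 rad), for 0.1 s.
5. the code ring is on 4 (value of joint code_ring between 1.9244 and 2.2644 rad), for 0.2 s.
6. the honey jar stands upright in the middle of the pad while the ring is on 4 and the lever is at its stop (white pin fully up) (all of step 5 and z of flag_top in the frame of honey_mid above 0.0415 m and horizontal distance between honey_mid and pad_top below 0.015 m and height (world z) of honey_mid below 0.05 m and angle between honey_mid's own z axis and vertical below 0.06 rad), for 0.1 s.
At the end, for the whole second after the job is handed in: Each jar present stands upright (0.15 rad) on the tray floor, centre within 55 mm (tray x) and 80 mm (tray y) of its middle; ring on 0 (0.17 rad), lever below 0.1 rad. Each was coded within 15 mm of the pad centre, lever beyond 1.1 rad (x of spice_black_mid in the frame of tray_mid between -0.055 and 0.055 m and y of spice_black_mid in the frame of tray_mid between -0.08 and 0.08 m and height (world z) of spice_black_mid below 0.0635 m and angle between each of spice_black_mid, spice_white_mid, spice_green_mid, honey_mid's own z axis and vertical below 0.15 rad and x of spice_white_mid in the frame of tray_mid between -0.055 and 0.055 m and y of spice_white_mid in the frame of tray_mid between -0.08 and 0.08 m and height (world z) of spice_white_mid below 0.0645 m and x of spice_green_mid in the frame of tray_mid between -0.055 and 0.055 m and y of spice_green_mid in the frame of tray_mid between -0.08 and 0.08 m and height (world z) of spice_green_mid below 0.065 m and x of honey_mid in the frame of tray_mid between -0.055 and 0.055 m and y of honey_mid in the frame of tray_mid between -0.08 and 0.08 m and height (world z) of honey_mid below 0.041 m and value of joint code_ring between -0.17 and 0.17 rad and value of joint lever below 0.1 rad); the robot touches nothing.
It fails at once if the lever is swung to its stop while the ring is on neither 2 nor 4 (value of joint lever above 1 rad and not (value of joint code_ring between 0.8772 and 1.2172 rad or value of joint code_ring between 1.9244 and 2.2644 rad)).
It fails at once if the mug is moved by more than 3 cm (distance of mug_mid from where it was at the start of the episode above 0.03 m).
It fails at once if the mustard is moved by more than 3 cm (distance of mustard_mid from where it was at the start of the episode above 0.03 m).
It fails at once if the lemon is moved by more than 3 cm (distance of lemon_mid from where it was at the start of the episode above 0.03 m).
Of spice_black, spice_white, spice_green only 1 to 2 are there at a start; the rules pass over those that are not, and their reading is None.
At some moment in a run one of honey may be knocked a few centimetres aside while the robot is not near it.
Once in a run the grip may slacken for a moment while it holds something.
It also fails if it takes over 210 s, if anything falls off the work surface, if the arm or the gripper's body presses on something with over 40 N, if the wrist force passes 120 N, or if a joint passes its speed limit or range.

## Working session

There is one attempt and no reset: what is moved stays moved. The work goes in short steps, Python scripts to look and compute and a shell command to move; the robot and the scene stay as the last step left them, time stands still between calls to the robot, and variables do not carry over. Pictures are saved under pics/ and viewed, at most 14 in all, crops included, and the job is handed in when it is done.

```bash
ls; mkdir -p pics; cat > h.py <<'E'
import numpy as np, cv2
from bench import ctrl, camera
def shot(name, fn=None):
    c=camera(name)
    if fn: cv2.imwrite('pics/'+fn, c['color'])
    return c
def ray(c,u,v):
    K=np.array([[c['fx'],0,c['cx']],[0,c['fy'],c['cy']],[0,0,1.]])
    p=cv2.undistortPoints(np.array([[[u,v]]],float),K,np.array(c['distortion'],float))[0,0]
    d=np.array(c['rotation'],float).reshape(3,3)@np.array([p[0],p[1],1])
    return np.array(c['xyz'],float),d
def onz(c,u,v,z):
    o,d=ray(c,u,v); return o+d*(z-o[2])/d[2]
def proj(c,P):
    K=np.array([[c['fx'],0,c['cx']],[0,c['fy'],c['cy']],[0,0,1.]])
    R=np.array(c['rotation'],float).reshape(3,3).T
    p,_=cv2.projectPoints(np.array([P],float),cv2.Rodrigues(R)[0],-R@np.array(c['xyz'],float),K,np.array(c['distortion'],float))
    return p[0,0]
E
python3 - <<'E'
from h import *
for n in('scene','top'):
    c=shot(n,n+'0.png'); print(n,c['xyz'],np.round(c['rotation'],3),c['fx'])
print(ctrl.get_obs())
E
```

```text
pics
scene [0.27425288 0.52094405 1.06189288] [ 0.076 -0.297  0.924 -0.228] 482.5919468583883
top [0.48826732 0.09014008 1.26728299] [-0.022  0.713 -0.701  0.031] 548.5146183724306
{'time_s': 0.1, 'q': array([ 1.04269188e+00,  1.81492808e-01,  1.60789109e+00, -9.20473253e-06,
        1.35379828e+00, -2.06294142e-01]), 'dq': array([ 0.00072465, -0.00066362, -0.00368076,  0.00095962,  0.00169171,
       -0.00087328]), 'joint_efforts': array([ 7.76214329e-04, -4.45882595e+01, -3.52234840e+01, -1.24328153e-04,
        4.19073767e-03, -1.11380464e-05]), 'eef_pos': array([0.18160067, 0.54506639, 0.23846776]), 'eef_rot': array([-2.81127393e-04,  1.60210702e-01,  9.87082519e-01, -7.43392691e-04]), 'wrist_force': array([-0.55213488, -0.31373022, -0.39107178]), 'torque': array([-0.03396076, -0.0155483 ,  0.01251372]), 'grasp_force': 0.0, 'opening': 0.9981392385670153}
```

```bash
sed -i "s/np.array(c\['rotation'\],float).reshape(3,3)/Rq(c)/" h.py; cat >> h.py <<'E'
from scipy.spatial.transform import Rotation as Ro
def Rq(c):
    w,x,y,z=c['rotation']; return Ro.from_quat([x,y,z,w]).as_matrix()
E
grep -n Rq h.py
```

```text
10:    d=Rq(c)@np.array([p[0],p[1],1])
16:    R=Rq(c).T
20:def Rq(c):
```

View pics/top0.png

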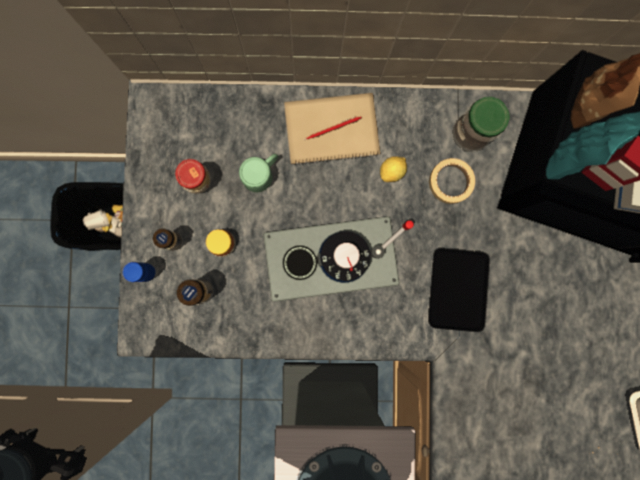

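View pics/scene0.png

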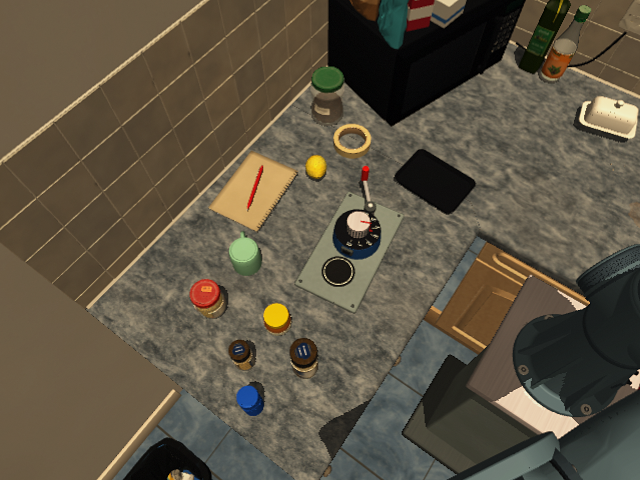

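```bash
python3 - <<'E'
from h import *
c=shot('top');s=shot('scene')
g=lambda im,x0,x1,y0,y1,f: cv2.resize(im['color'][y0:y1,x0:x1],None,fx=f,fy=f,interpolation=cv2.INTER_CUBIC)
a=g(c,115,315,150,310,4)
cv2.imwrite('pics/z1.png',a)
cv2.imwrite('pics/z2.png',g(c,310,510,80,230,4))
for n,(u,v),z in [('small',(164,238),.1),('large',(189,291),.1),('honey',(219,242),.058),('pad',(299,263),.016),('ring',(346,256),.098),('knob',(409,225),.1),('flag',(378,252),.064),('greenL',(468,118),.1),('greenR',(509,118),.1),('lemon',(393,169),.03),('mug',(255,174),.072),('must',(191,175),.1),('blue',(135,272),.1)]:
    print(n,np.round(onz(c,u,v,z),3))
for p in [(435,249),(488,253),(484,330),(431,326)]: print('tray',np.round(onz(c,*p,.017),3))
for p in [(265,234),(389,218),(398,288),(275,300)]: print('plate',np.round(onz(c,*p,.016),3))
E
```

```text
small [0.568 0.398 0.1  ]
large [0.457 0.341 0.1  ]
honey [0.564 0.287 0.058]
pad [0.522 0.11  0.016]
ring [0.537 0.009 0.098]
knob [ 0.605 -0.125  0.1  ]
flag [ 0.548 -0.064  0.064]
greenL [ 0.843 -0.255  0.1  ]
greenR [ 0.846 -0.346  0.1  ]
lemon [ 0.741 -0.101  0.03 ]
mug [0.715 0.21  0.072]
must [0.705 0.345 0.1  ]
blue [0.495 0.457 0.1  ]
tray [ 0.559 -0.201  0.017]
tray [ 0.552 -0.324  0.017]
tray [ 0.376 -0.314  0.017]
tray [ 0.384 -0.192  0.017]
plate [0.587 0.189 0.016]
plate [ 0.629 -0.095  0.016]
plate [ 0.469 -0.116  0.016]
plate [0.438 0.163 0.016]
```

View pics/z1.png

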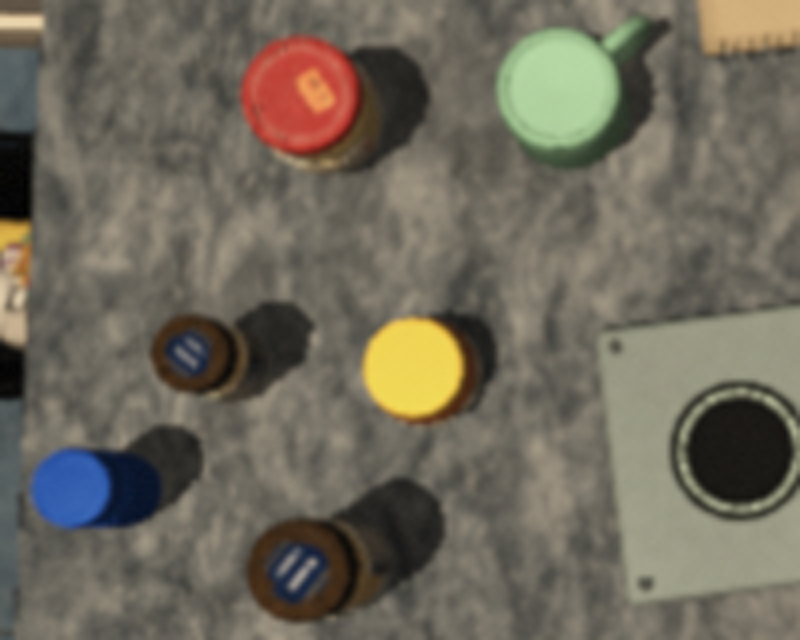

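View pics/z2.png

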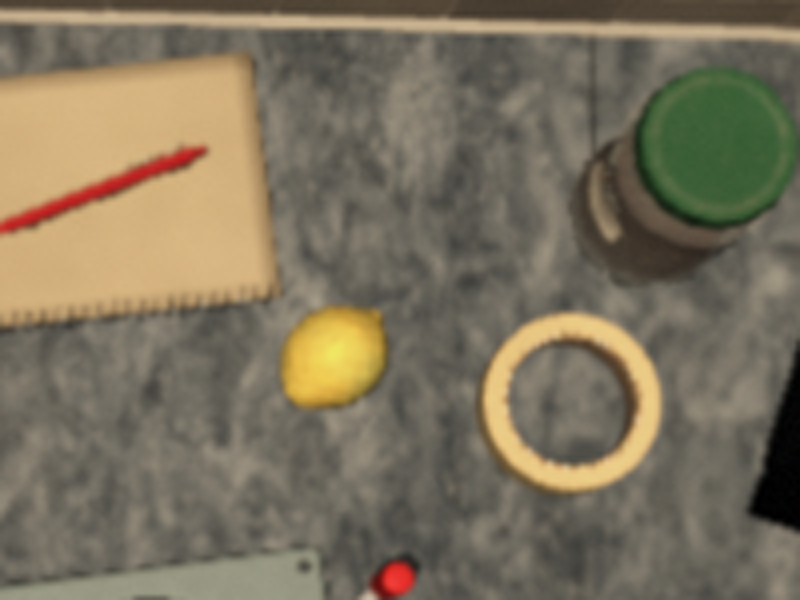

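```bash
python3 - <<'E'
from h import *
c=shot('top')
g=lambda im,x0,x1,y0,y1,f: cv2.resize(im['color'][y0:y1,x0:x1],None,fx=f,fy=f,interpolation=cv2.INTER_CUBIC)
cv2.imwrite('pics/z3.png',g(c,260,420,210,310,5))
hsv=cv2.cvtColor(c['color'],cv2.COLOR_BGR2HSV)
red=((hsv[...,0]<8)|(hsv[...,0]>172))&(hsv[...,1]>110)&(hsv[...,2]>90)
sub=red.copy(); sub[:,:320]=0; sub[:,372:]=0; sub[:230]=0; sub[285:]=0
ys,xs=np.nonzero(sub); print(list(zip(xs,ys)))
w=(hsv[...,1]<60)&(hsv[...,2]>190); w[:,:325]=0; w[:,368:]=0; w[:235]=0; w[275:]=0
n,l,st,ce=cv2.connectedComponentsWithStats(w.astype(np.uint8)); i=1+np.argmax(st[1:,4]); print(st[i],ce[i])
E
```

```text
[(np.int64(348), np.int64(258)), (np.int64(348), np.int64(259)), (np.int64(348), np.int64(260)), (np.int64(349), np.int64(261)), (np.int64(349), np.int64(262)), (np.int64(350), np.int64(263)), (np.int64(350), np.int64(264)), (np.int64(350), np.int64(265)), (np.int64(351), np.int64(265)), (np.int64(351), np.int64(266)), (np.int64(351), np.int64(267)), (np.int64(352), np.int64(267)), (np.int64(350), np.int64(268)), (np.int64(351), np.int64(268)), (np.int64(352), np.int64(268)), (np.int64(350), np.int64(269)), (np.int64(351), np.int64(269)), (np.int64(352), np.int64(269)), (np.int64(350), np.int64(270)), (np.int64(351), np.int64(270)), (np.int64(352), np.int64(270))]
[334 243  25  25 447] [345.91275168 254.52796421]
```

View pics/z3.png

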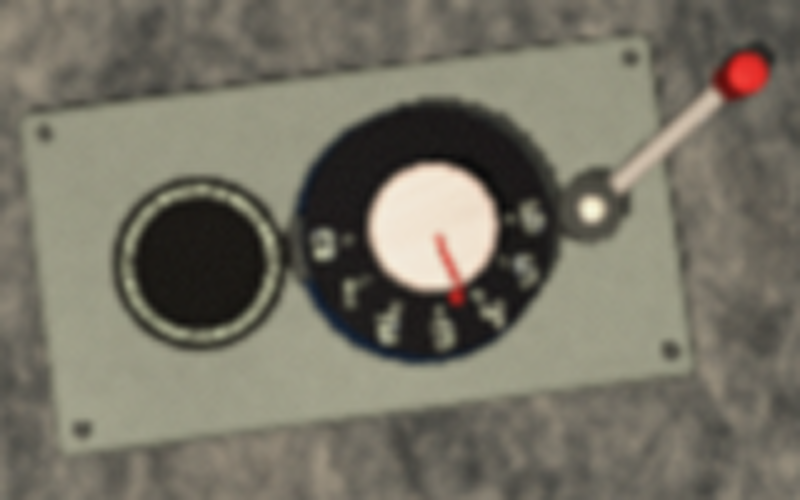

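```bash
python3 -m pendant '[[0.162,-0.244,0,0,0,0],[0.162,-0.244,0,0,0,0],[0.162,-0.244,0,0,0,0],[0.162,-0.244,0,0,0,0],[0.162,-0.244,0,0,0,0],[0.162,-0.244,0,0,0,0],[0.162,-0.244,0,0,0,0],[0.162,-0.244,0,0,0,0],[0.162,-0.244,0,0,0,0],[0.162,-0.244,0,0,0,0]]' 1
python3 - <<'E'
from h import *
c=camera('top'); print(onz(c,345.9,254.5,.098), ctrl.get_obs()['eef_rot'])
E
```

```text
time_s: 1.5
eef_pos: [0.5067, 0.0557, 0.2394]
eef_rot: [0.0, 0.16, 0.987, 0.0]
wrist_force: [1.2, 0.4, 0.5]
opening: 1.002
grasp_force: 0.0
[0.53987113 0.00915686 0.098     ] [ 0.00199288  0.16217811  0.98675805 -0.00168465]
```

```bash
python3 -m pendant '[[0.08,-0.117,0,0,0,0],[0.08,-0.117,0,0,0,0],[0,0,0,0,0,0],[0,0,-0.2,0,0,0],[0,0,-0.2,0,0,0],[0,0,-0.2,0,0,0],[0,0,-0.12,0,0,0],[0,0,-0.1,0,0,0],[0,0,0,0,0,0],[0,0,0,0,0,0]]' 1
python3 -m pendant '[[0,0,0,0,0,0],[0,0,0,0,0,0],[0,0,0,0,0,0],[0,0,0,0,0,0],[0,0,0,0,0,-0.07],[0,0,0,0,0,-0.09],[0,0,0,0,0,-0.09],[0,0,0,0,0,-0.09],[0,0,0,0,0,-0.09],[0,0,0,0,0,0]]' -1
python3 -c "
from h import *
print(ctrl.get_obs()); shot('top','r1.png')"
```

```text
time_s: 2.8
eef_pos: [0.5381, 0.0112, 0.0761]
eef_rot: [0.0, 0.16, 0.987, 0.0]
wrist_force: [0.7, 1.0, 0.6]
opening: 1.001
grasp_force: 0.0
time_s: 4.05
eef_pos: [0.5391, 0.0109, 0.0768]
eef_rot: [0.001, 0.479, 0.878, 0.001]
wrist_force: [0.3, 2.4, 7.1]
opening: 0.615
grasp_force: 61.8
{'time_s': 4.05, 'q': array([-2.00531693e-01,  3.07556712e-01,  1.81715134e+00,  9.13730892e-04,
        1.01413263e+00, -7.73906958e-01]), 'dq': array([-0.00133325,  0.00083554,  0.00035645, -0.00130524,  0.00162076,
       -0.05134156]), 'joint_efforts': array([ -1.20704189, -41.12367511, -26.42623723,  -0.63546086,
        -0.20983428,   0.51372232]), 'eef_pos': array([0.53907627, 0.01088041, 0.07678744]), 'eef_rot': array([1.20121534e-03, 4.78504540e-01, 8.78083915e-01, 7.75326526e-04]), 'wrist_force': array([0.28828834, 2.39024413, 7.13034352]), 'torque': array([ 0.33327054,  0.07436743, -0.09652585]), 'grasp_force': 61.76050543785095, 'opening': 0.615482262324311}
```

```bash
python3 -m pendant '[[0,0,0,0,0,0],[0,0,0,0,0,0],[0,0,0,0,0,0],[0,0,0.1,0,0,0],[0,0,0.25,0,0,0],[0,0,0.3,0,0,0],[0,0.3,0.15,0,0,0],[0,0.3,0,0,0,0],[0,0.3,0,0,0,0],[0,0.3,0,0,0,0]]' 1
cat >> h.py <<'E'
def crop(c,fn,x0,x1,y0,y1,f): cv2.imwrite('pics/'+fn,cv2.resize(c['color'][y0:y1,x0:x1],None,fx=f,fy=f,interpolation=cv2.INTER_CUBIC))
E
python3 -c "
from h import *
c=shot('top');crop(c,'r2.png',100,420,200,320,2.5)
print(ctrl.get_obs()['eef_pos'])
hsv=cv2.cvtColor(c['color'],cv2.COLOR_BGR2HSV)
red=((hsv[...,0]<8)|(hsv[...,0]>172))&(hsv[...,1]>110)&(hsv[...,2]>90)
red[:,:320]=0;red[:,372:]=0;red[:230]=0;red[285:]=0
ys,xs=np.nonzero(red); print(*zip(xs.tolist(),ys.tolist()))"
```

```text
time_s: 5.35
eef_pos: [0.5376, 0.2483, 0.2334]
eef_rot: [0.0, 0.478, 0.878, 0.0]
wrist_force: [0.8, -0.5, 0.3]
opening: 0.998
grasp_force: 0.0
[0.53638206 0.25521084 0.23337731]
(345, 258) (345, 259) (345, 260) (344, 261) (345, 261) (344, 262) (344, 263) (344, 264) (343, 265) (343, 266) (341, 267) (342, 267) (343, 267) (341, 268) (342, 268) (343, 268) (340, 269) (341, 269) (342, 269) (340, 270) (341, 270) (342, 270) (340, 271) (341, 271)
```

View pics/r2.png

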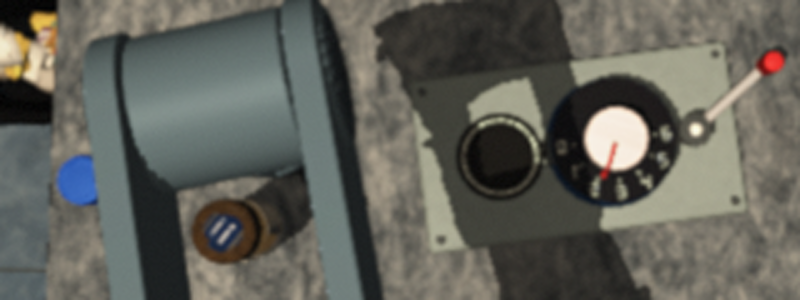

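```bash
python3 - <<'E'
from h import *
t=camera('top');s=camera('scene'); 
t0=dict(t,color=cv2.imread('pics/top0.png'));s0=dict(s,color=cv2.imread('pics/scene0.png'))
def brown(im,x0,x1,y0,y1):
    hsv=cv2.cvtColor(im,cv2.COLOR_BGR2HSV)[y0:y1,x0:x1]
    m=((hsv[...,2]<75)).astype(np.uint8); return m
# grid: print edges of cap along rows
cv2.imwrite('pics/c.png',cv2.resize(np.hstack([t0['color'][222:262,145:185],s0['color'][335:375,220:260]]),None,fx=10,fy=10,interpolation=cv2.INTER_CUBIC))
for u,v in [(163.2,238.2)]:
    print(onz(t,u,v,.103))
P=onz(t,163.2,238.2,.103); print(proj(s,P), proj(s,[P[0],P[1],0.0]))
H=onz(t,219,242,.058); print(H,proj(s,H))
E
```

```text
[0.56765414 0.39870373 0.103     ]
[240.48704366 347.44810938] [247.58893026 360.3824625 ]
[0.56445689 0.28694261 0.058     ] [277.72934054 313.0658974 ]
```

View pics/c.png

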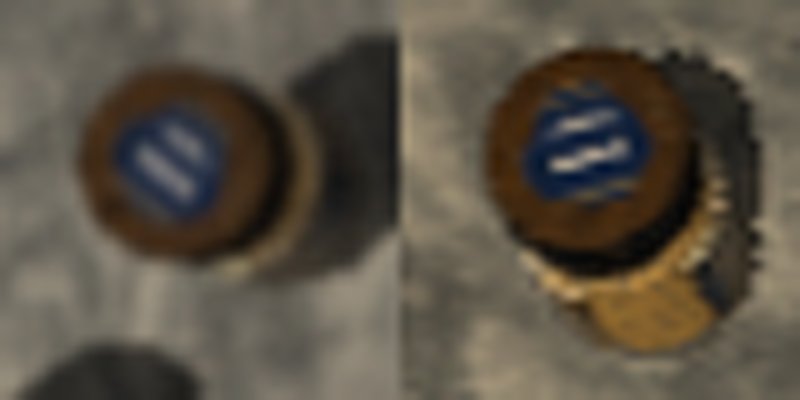

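```bash
python3 - <<'E'
from h import *
t=camera('top');s=camera('scene')
print(onz(t,162.5,237.9,.103),onz(s,238.8,349.5,.103), ctrl.get_obs()['eef_pos'])
E
python3 -m pendant '[[0.07,0.25,0,0,0,0],[0.07,0.25,0,0,0,0],[0,0.25,0,0,0,0],[0,0,0,0,0,0],[0,0,0,0,0,0],[0,0,0,0,0,0],[0,0,0,0,0,0],[0,0,0,0,0,0],[0,0,0,0,0,0],[0,0,0,0,0,0]]' 1
```

```text
[0.5682679  0.40022129 0.103     ] [0.56770812 0.40390405 0.103     ] [0.53756182 0.24641719 0.23281907]
time_s: 6.85
eef_pos: [0.5658, 0.3966, 0.2332]
eef_rot: [-0.0, 0.478, 0.878, 0.0]
wrist_force: [-0.5, -0.7, -0.4]
opening: 1.003
grasp_force: 0.0
```

```bash
python3 -m pendant '[[0.01,0.022,-0.2,0,0,0],[0,0,-0.25,0,0,0],[0,0,-0.2,0,0,0],[0,0,-0.12,0,0,0],[0,0,-0.065,0,0,0],[0,0,0,0,0,0],[0,0,0,0,0,0],[0,0,0,0,0,0],[0,0,0,0,0,0],[0,0,0,0,0,0]]' 1
python3 -m pendant '[[0,0,0,0,0,0],[0,0,0,0,0,0],[0,0,0,0,0,0],[0,0,0,0,0,0],[0,0,0,0,0,0],[0,0,0,0,0,0],[0,0,0.1,0,0,0],[0,0,0.2,0,0,0],[0,0,0.3,0,0,0],[0,0,0.2,0,0,0]]' -1
```

```text
time_s: 8.1
eef_pos: [0.568, 0.4011, 0.0667]
eef_rot: [0.0, 0.478, 0.878, 0.0]
wrist_force: [0.3, 0.0, -0.3]
opening: 1.004
grasp_force: 0.0
time_s: 9.35
eef_pos: [0.5685, 0.4014, 0.231]
eef_rot: [0.001, 0.478, 0.878, 0.002]
wrist_force: [0.1, 0.1, -1.0]
opening: 0.485
grasp_force: 60.5
```

```bash
python3 -m pendant '[[-0.037,-0.243,0,0,0,0],[-0.037,-0.243,0,0,0,0],[-0.037,-0.243,0,0,0,0],[-0.037,-0.243,0,0,0,0],[-0.036,-0.243,0,0,0,0],[-0.036,-0.245,0,0,0,0],[0,0,0,0,0,0],[0,0,-0.2,0,0,0],[0,0,-0.2,0,0,0],[0,0,0,0,0,0]]' -1
python3 - <<'E'
from h import *
t=shot('top');s=shot('scene');print(ctrl.get_obs()['eef_pos'],ctrl.get_obs()['opening'],proj(s,[.524,.109,.016]))
a=cv2.resize(s['color'][150:330,250:430],None,fx=3,fy=3); cv2.imwrite('pics/p1.png',a)
E
```

```text
time_s: 10.6
eef_pos: [0.5213, 0.1096, 0.1439]
eef_rot: [-0.003, 0.478, 0.878, -0.001]
wrist_force: [0.6, -0.1, -1.3]
opening: 0.485
grasp_force: 60.5
[0.52441726 0.10953304 0.14758764] 0.4841094493266713 [338.67944129 270.61760833]
```

View pics/p1.png

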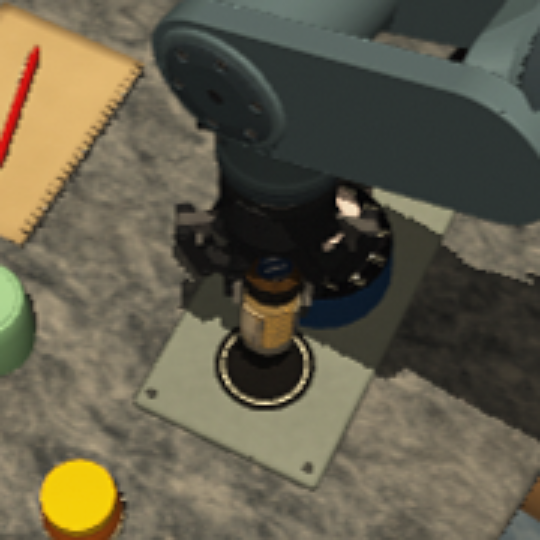

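```bash
python3 -m pendant '[[0,0,-0.15,0,0,0],[0,0,-0.1,0,0,0],[0,0,-0.05,0,0,0],[0,0,-0.01,0,0,0],[0,0,-0.005,0,0,0],[0,0,-0.005,0,0,0],[0,0,0,0,0,0],[0,0,0,0,0,0],[0,0,0,0,0,0],[0,0,0,0,0,0]]' -1
```

```text
time_s: 11.95
eef_pos: [0.524, 0.109, 0.0824]
eef_rot: [0.0, 0.478, 0.878, 0.0]
wrist_force: [0.4, -0.5, 0.3]
opening: 0.487
grasp_force: 60.6
```

```bash
python3 -m pendant '[[0,0,0,0,0,0],[0,0,0,0,0,0],[0,0,0,0,0,0],[0,0,0.1,0,0,0],[0,0,0.3,0,0,0],[0,0,0.3,0,0,0],[0,0,0.05,0,0,0.11],[0.108,-0.234,0,0,0,0.11],[0.108,-0.234,0,0,0,0.11],[0.108,-0.234,0,0,0,0.11]]' 1
python3 -m pendant '[[0.108,-0.234,0,0,0,0.11],[0.108,-0.234,0,0,0,0.11],[0,0,0,0,0,0],[0,0,0,0,0,0],[0,0,0,0,0,0],[0,0,0,0,0,0],[0,0,0,0,0,0],[0,0,0,0,0,0],[0,0,0,0,0,0],[0,0,0,0,0,0]]' -1
python3 - <<'E'
from h import *
t=shot('top');crop(t,'b1.png',120,440,170,330,2.5)
p=np.array([.548,-.064])
a=np.radians(-46.9-np.linspace(0,68.8,9)); k=p+.085*np.c_[np.cos(a),np.sin(a)]
print(np.round(k,4)); print(np.round(np.diff(k,axis=0)/.2,3))
E
```

```text
time_s: 13.2
eef_pos: [0.5892, -0.0326, 0.2324]
eef_rot: [0.0, 0.149, 0.989, 0.0]
wrist_force: [1.1, 0.2, 0.8]
opening: 0.997
grasp_force: 0.0
time_s: 14.45
eef_pos: [0.6318, -0.125, 0.2322]
eef_rot: [0.0, -0.02, 1.0, -0.0]
wrist_force: [0.0, -0.0, -0.1]
opening: -0.0
grasp_force: 0.0
[[ 0.6061 -0.1261]
 [ 0.5961 -0.1341]
 [ 0.5851 -0.1405]
 [ 0.5733 -0.1452]
 [ 0.5609 -0.148 ]
 [ 0.5481 -0.149 ]
 [ 0.5354 -0.1481]
 [ 0.523  -0.1452]
 [ 0.5111 -0.1406]]
[[-0.05  -0.04 ]
 [-0.055 -0.032]
 [-0.059 -0.023]
 [-0.062 -0.014]
 [-0.064 -0.005]
 [-0.064  0.005]
 [-0.062  0.014]
 [-0.059  0.023]]
```

View pics/b1.png

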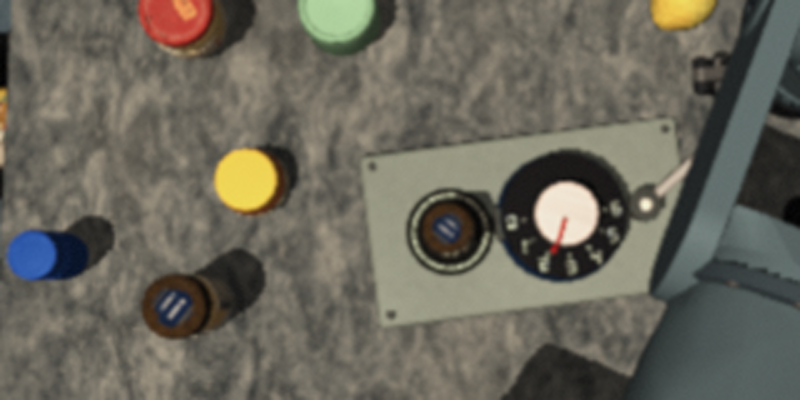

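```bash
python3 -m pendant '[[0,0,-0.25,0,0,0],[0,0,-0.25,0,0,0],[0,0,-0.2,0,0,0],[0,0,-0.09,0,0,0],[0,0,0,0,0,0],[0,0,0,0,0,0],[-0.02,0,0,0,0,0],[-0.05,-0.04,0,0,0,0],[-0.055,-0.032,0,0,0,0],[0,0,0,0,0,0]]' -1
python3 - <<'E'
from h import *
t=shot('top');s=shot('scene');crop(s,'l1.png',300,440,130,270,4)
E
```

```text
time_s: 15.75
eef_pos: [0.6075, -0.141, 0.0758]
eef_rot: [0.002, -0.019, 1.0, -0.001]
wrist_force: [4.7, -2.7, 1.5]
opening: -0.001
grasp_force: 1.9
```

View pics/l1.png

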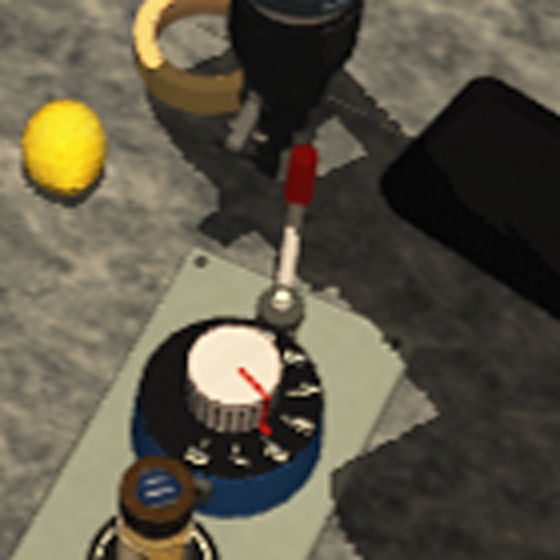

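```bash
python3 -m pendant '[[-0.059,-0.023,0,0,0,0],[-0.062,-0.014,0,0,0,0],[-0.064,-0.005,0,0,0,0],[-0.064,0.005,0,0,0,0],[-0.062,0.014,0,0,0,0],[-0.05,0.02,0,0,0,0],[0,0,0,0,0,0],[0,0,0,0,0,0],[0,0,0,0,0,0],[0,0,0,0,0,0]]' -1
```

```text
time_s: 17.1
eef_pos: [0.5347, -0.1398, 0.0742]
eef_rot: [0.0, -0.02, 1.0, 0.0]
wrist_force: [4.4, -1.0, -0.8]
opening: -0.003
grasp_force: 2.1
```

```bash
python3 -m pendant '[[-0.012,0.005,0,0,0,0],[0,0,0,0,0,0],[0,0,0,0,0,0],[0,0,0,0,0,0],[0,0,0,0,0,0],[0,0,0,0,0,0],[0,0,0,0,0,0],[0,0,0,0,0,0],[0,0,0,0,0,0],[0,0,0,0,0,0]]' -1
python3 - <<'E'
from h import *
s=shot('scene');crop(s,'l2.png',300,440,130,270,4)
E
```

```text
time_s: 18.35
eef_pos: [0.5334, -0.1393, 0.0744]
eef_rot: [0.001, -0.02, 1.0, -0.0]
wrist_force: [8.5, -1.8, -3.1]
opening: 0.001
grasp_force: 4.4
```

View pics/l2.png

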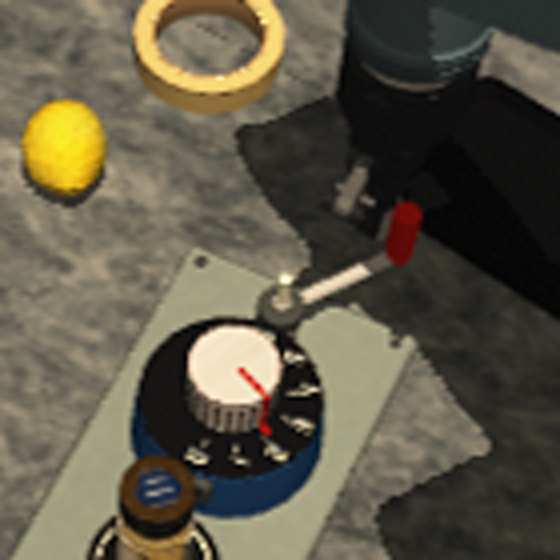

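```bash
python3 -m pendant '[[0.124,-0.039,0,0,0,0],[0.128,0,0,0,0,0],[0.121,0.037,0,0,0,0],[0.105,0.072,0,0,0,0],[0.06,0,0,0,0,0],[0,0,0,0,0,0],[0,0,0.2,0,0,0],[0,0,0.3,0,0,0],[0,0,0.29,0,0,0],[0,0,0,0,0,0]]' -1
python3 - <<'E'
from h import *
s=shot('top');s=shot('scene');crop(s,'l3.png',200,440,130,430,2)
E
```

```text
time_s: 19.65
eef_pos: [0.6418, -0.1268, 0.239]
eef_rot: [0.005, -0.019, 1.0, -0.002]
wrist_force: [-0.3, -0.6, 0.5]
opening: -0.0
grasp_force: 0.0
```

View pics/l3.png

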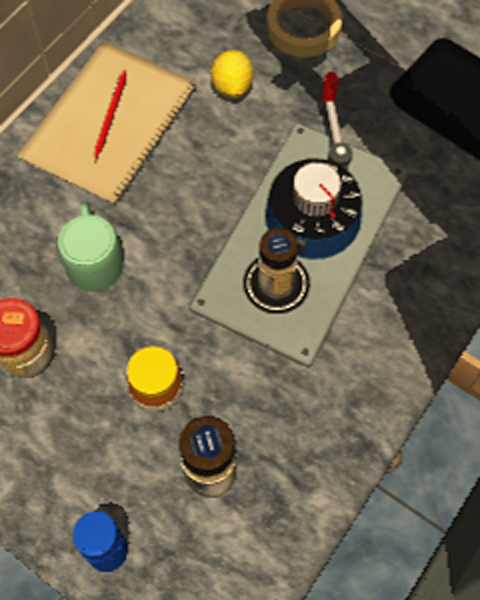

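```bash
python3 -m pendant '[[-0.118,0.235,0,0,0,0],[-0.118,0.235,0,0,0,0],[-0.118,0.235,0,0,0,0],[-0.118,0.235,0,0,0,0],[-0.118,0.235,0,0,0,0],[0,0,0,0,0,0],[0,0,-0.25,0,0,0],[0,0,-0.25,0,0,0],[0,0,-0.15,0,0,0],[0,0,-0.125,0,0,0]]' 1
python3 -m pendant '[[0,0,0,0,0,0],[0,0,0,0,0,0],[0,0,0,0,0,0],[0,0,0,0,0,0],[0,0,0,0,0,0],[0,0,0.1,0,0,0],[0,0,0.3,0,0,0],[0,0,0.3,0,0,0],[0,0,0.1,0,0,0],[0,0,0,0,0,0]]' -1
```

```text
time_s: 21.0
eef_pos: [0.5198, 0.1087, 0.0738]
eef_rot: [-0.003, -0.019, 1.0, -0.0]
wrist_force: [-0.3, 0.0, -0.5]
opening: 0.998
grasp_force: 0.0
time_s: 22.25
eef_pos: [0.5228, 0.1101, 0.2392]
eef_rot: [0.002, -0.02, 1.0, -0.0]
wrist_force: [-0.4, 0.6, -1.9]
opening: 0.485
grasp_force: 61.1
```

```bash
python3 -m pendant '[[-0.009,-0.264,0,0,0,0],[-0.009,-0.264,0,0,0,0],[-0.009,-0.264,0,0,0,0],[-0.009,-0.264,0,0,0,0],[-0.009,-0.264,0,0,0,0],[-0.009,-0.264,0,0,0,0],[-0.009,-0.264,0,0,0,0],[0,0,0,0,0,0],[0,0,-0.2,0,0,0],[0,0,-0.2,0,0,0]]' -1
python3 -m pendant '[[0,0,-0.2,0,0,0],[0,0,-0.1,0,0,0],[0,0,-0.02,0,0,0],[0,0,0,0,0,0],[0,0,0,0,0,0],[0,0,0,0,0,0],[0,0,0,0,0,0],[0,0,0,0,0,0],[0,0,0,0,0,0],[0,0,0,0,0,0]]' -1
python3 -c "
from h import *
o=ctrl.get_obs();print(o['wrist_force'],o['eef_pos'])"
```

```text
time_s: 23.5
eef_pos: [0.5086, -0.2581, 0.1548]
eef_rot: [-0.001, -0.02, 1.0, 0.001]
wrist_force: [-0.3, -0.1, -1.9]
opening: 0.484
grasp_force: 61.4
time_s: 24.75
eef_pos: [0.5092, -0.2596, 0.0932]
eef_rot: [-0.0, -0.02, 1.0, 0.0]
wrist_force: [0.4, 1.2, -1.3]
opening: 0.485
grasp_force: 61.4
[ 0.44268944  1.17047412 -1.27201802] [ 0.50921947 -0.25959775  0.09322332]
```

```bash
python3 -m pendant '[[0,0,-0.08,0,0,0],[0,0,-0.04,0,0,0],[0,0,-0.02,0,0,0],[0,0,-0.005,0,0,0],[0,0,-0.005,0,0,0],[0,0,0,0,0,0],[0,0,0,0,0,0],[0,0,0,0,0,0],[0,0,0,0,0,0],[0,0,0,0,0,0]]' -1

```

```text
time_s: 26.0
eef_pos: [0.5092, -0.2592, 0.0645]
eef_rot: [-0.0, -0.02, 1.0, 0.0]
wrist_force: [-4.9, 4.8, 11.8]
opening: 0.487
grasp_force: 62.7
```

```bash
python3 -m pendant '[[0,0,0,0,0,0],[0,0,0,0,0,0],[0,0,0,0,0,0],[0,0,0,0,0,0],[0,0,0.1,0,0,0],[0,0,0.3,0,0,0],[0,0,0.3,0,0,0],[0,0,0.15,0,0,0],[0,0,0,0,0,0],[0.031,0.268,0,0,0,-0.11]]' 1
python3 -m pendant '[[0.031,0.268,0,0,0,-0.11],[0.031,0.268,0,0,0,-0.11],[0.031,0.268,0,0,0,-0.11],[0.031,0.268,0,0,0,-0.11],[0,0,0,0,0,-0.11],[0,0,0,0,0,0],[0,0,0,0,0,0],[0,0,0,0,0,0],[0,0,0,0,0,0],[0,0,0,0,0,0]]' 1
python3 - <<'E'
from h import *
t=shot('top','t3.png'); hsv=cv2.cvtColor(t['color'],cv2.COLOR_BGR2HSV)
y=((hsv[...,0]>20)&(hsv[...,0]<32)&(hsv[...,1]>150)&(hsv[...,2]>120)); y[:,:150]=0;y[:,290:]=0;y[:200]=0;y[300:]=0
n,l,st,ce=cv2.connectedComponentsWithStats(y.astype(np.uint8)); i=1+np.argmax(st[1:,4]); print(st[i],ce[i],onz(t,*ce[i],.058))
E
```

```text
time_s: 27.25
eef_pos: [0.515, -0.2079, 0.2323]
eef_rot: [-0.0, 0.071, 0.998, -0.0]
wrist_force: [0.8, 0.4, -0.6]
opening: 0.998
grasp_force: 0.0
time_s: 28.5
eef_pos: [0.5403, 0.0081, 0.2333]
eef_rot: [0.0, 0.478, 0.878, 0.0]
wrist_force: [-0.5, -0.0, 0.6]
opening: 1.001
grasp_force: 0.0
[206 230  25  24 477] [218.06708595 241.4591195 ] [0.56561723 0.28903761 0.058     ]
```

```bash
python3 -m pendant '[[0,0,-0.25,0,0,0],[0,0,-0.25,0,0,0],[0,0,-0.15,0,0,0],[0,0,-0.09,0,0,0],[0,0,-0.045,0,0,0],[0,0,0,0,0,0],[0,0,0,0,0,0],[0,0,0,0,0,0],[0,0,0,0,0,0],[0,0,0,0,0,0]]' 1
python3 -m pendant '[[0,0,0,0,0,0],[0,0,0,0,0,0],[0,0,0,0,0,0],[0,0,0,0,0,0],[0,0,0,0,0,0],[0,0,0,0,0,0.08],[0,0,0,0,0,0.1],[0,0,0,0,0,0.1],[0,0,0,0,0,0.1],[0,0,0,0,0,0.1]]' -1
python3 -m pendant '[[0,0,0,0,0,0.1],[0,0,0,0,0,0.11],[0,0,0,0,0,0],[0,0,0,0,0,0],[0,0,0,0,0,0],[0,0,0,0,0,0],[0,0,0,0,0,0],[0,0,0,0,0,0],[0,0,0,0,0,0],[0,0,0,0,0,0]]' -1
python3 -m pendant '[[0,0,0,0,0,0],[0,0,0,0,0,0],[0,0,0,0,0,0],[0,0,0.1,0,0,0],[0,0,0.25,0,0,0],[0,0,0.3,0,0,0],[0,0.3,0.15,0,0,0],[0,0.3,0,0,0,0],[0,0.3,0,0,0,0],[0,0.3,0,0,0,0]]' 1
cat >> h.py <<'E'
def red(t):
    hsv=cv2.cvtColor(t['color'],cv2.COLOR_BGR2HSV)
    r=((hsv[...,0]<8)|(hsv[...,0]>172))&(hsv[...,1]>110)&(hsv[...,2]>60)
    r[:,:320]=0;r[:,372:]=0;r[:230]=0;r[285:]=0
    ys,xs=np.nonzero(r); print(*zip(xs.tolist(),ys.tolist()))
def yel(t):
    hsv=cv2.cvtColor(t['color'],cv2.COLOR_BGR2HSV)
    y=((hsv[...,0]>20)&(hsv[...,0]<32)&(hsv[...,1]>150)&(hsv[...,2]>120)); y[:,:150]=0;y[:,370:]=0;y[:200]=0;y[320:]=0
    n,l,st,ce=cv2.connectedComponentsWithStats(y.astype(np.uint8)); i=1+np.argmax(st[1:,4]); print(st[i],ce[i],onz(t,*ce[i],.058))
E
python3 - <<'E'
from h import *
t=shot('top','t4.png'); red(t); print(ctrl.get_obs()['eef_pos']); s=shot('scene')
crop(s,'r4.png',200,440,130,430,2)
E
```

```text
time_s: 29.8
eef_pos: [0.5404, 0.0084, 0.0765]
eef_rot: [0.0, 0.478, 0.878, 0.0]
wrist_force: [-0.1, 0.2, 0.3]
opening: 0.999
grasp_force: 0.0
time_s: 31.05
eef_pos: [0.5407, 0.0088, 0.0767]
eef_rot: [0.0, 0.119, 0.993, 0.0]
wrist_force: [0.4, 3.6, 4.9]
opening: 0.613
grasp_force: 62.5
time_s: 32.3
eef_pos: [0.5408, 0.0089, 0.0767]
eef_rot: [0.001, -0.043, 0.999, 0.0]
wrist_force: [0.1, 4.3, 4.7]
opening: 0.612
grasp_force: 62.5
time_s: 33.55
eef_pos: [0.5401, 0.246, 0.2344]
eef_rot: [0.0, -0.043, 0.999, -0.0]
wrist_force: [0.8, 0.0, 0.0]
opening: 0.998
grasp_force: 0.0
(348, 257) (349, 257) (349, 258) (350, 258) (350, 259) (351, 259) (351, 260) (352, 260) (352, 261) (353, 261) (353, 262) (354, 262) (354, 263) (355, 263) (355, 264) (356, 264) (357, 264) (355, 265) (356, 265) (357, 265) (354, 266) (355, 266) (356, 266) (357, 266) (354, 267) (355, 267) (356, 267) (357, 267)
[0.53881143 0.25288344 0.23433821]
```

```bash
python3 -m pendant '[[0,0,0,0,0,-0.11],[0,0,0,0,0,-0.11],[0,0,0,0,0,-0.11],[0,0,0,0,0,-0.11],[0,0,0,0,0,-0.11],[0,0,0,0,0,-0.11],[0,0,0,0,0,-0.11],[0,0,0,0,0,-0.11],[0,0,0,0,0,-0.08],[0,0,0,0,0,0]]' 1
cat >> h.py <<'E'
def yels(s,z=.058,box=(200,430,170,430)):
    hsv=cv2.cvtColor(s['color'],cv2.COLOR_BGR2HSV)
    y=((hsv[...,0]>20)&(hsv[...,0]<32)&(hsv[...,1]>150)&(hsv[...,2]>120)); m=np.zeros_like(y);m[box[2]:box[3],box[0]:box[1]]=1; y&=m
    n,l,st,ce=cv2.connectedComponentsWithStats(y.astype(np.uint8)); i=1+np.argmax(st[1:,4]); print(st[i],ce[i],onz(s,*ce[i],z))
E
python3 - <<'E'
from h import *
s=shot('scene'); yels(s)
yels(dict(s,color=cv2.imread('pics/scene0.png'))); print(ctrl.get_obs()['eef_pos'],ctrl.get_obs()['eef_rot'])
E
```

```text
time_s: 34.9
eef_pos: [0.5403, 0.2436, 0.234]
eef_rot: [0.0, 0.652, 0.758, -0.0]
wrist_force: [0.4, -0.1, -0.2]
opening: 0.997
grasp_force: 0.0
[263 303  26  26 502] [275.5059761  315.07968127] [0.56555777 0.29340923 0.058     ]
[263 303  26  26 494] [275.44534413 314.85222672] [0.56598794 0.29307607 0.058     ]
[0.54028137 0.24369851 0.23400284] [-8.21721992e-06  6.51597815e-01  7.58564591e-01 -2.20912194e-04]
```

```bash
python3 -m pendant '[[0.13,0.235,0,0,0,0],[0,0,0,0,0,0],[0,0,-0.25,0,0,0],[0,0,-0.25,0,0,0],[0,0,-0.25,0,0,0],[0,0,-0.2,0,0,0],[0,0,-0.08,0,0,0],[0,0,-0.05,0,0,0],[0,0,0,0,0,0],[0,0,0,0,0,0]]' 1
python3 -m pendant '[[0,0,0,0,0,0],[0,0,0,0,0,0],[0,0,0,0,0,0],[0,0,0,0,0,0],[0,0,0,0,0,0],[0,0,0,0,0,0],[0,0,0.1,0,0,0],[0,0,0.2,0,0,0],[0,0,0.2,0,0,0],[0,0,0.2,0,0,0]]' -1
```

```text
time_s: 36.2
eef_pos: [0.5675, 0.2917, 0.02]
eef_rot: [0.001, 0.652, 0.758, 0.001]
wrist_force: [-0.6, 0.5, -0.6]
opening: 1.0
grasp_force: 0.0
time_s: 37.45
eef_pos: [0.566, 0.2912, 0.1603]
eef_rot: [0.0, 0.652, 0.758, 0.0]
wrist_force: [0.1, 0.6, -2.3]
opening: 0.693
grasp_force: 65.7
```

```bash
python3 -m pendant '[[-0.053,-0.2275,0,0,0,0],[-0.053,-0.2275,0,0,0,0],[-0.053,-0.2275,0,0,0,0],[-0.053,-0.2275,0,0,0,0],[0,0,0,0,0,0],[0,0,-0.2,0,0,0],[0,0,-0.2,0,0,0],[0,0,-0.1,0,0,0],[0,0,0,0,0,0],[0,0,0,0,0,0]]' -1
python3 -m pendant '[[0,0,-0.06,0,0,0],[0,0,-0.03,0,0,0],[0,0,-0.015,0,0,0],[0,0,-0.01,0,0,0],[0,0,-0.005,0,0,0],[0,0,0,0,0,0],[0,0,0,0,0,0],[0,0,0,0,0,0],[0,0,0,0,0,0],[0,0,0,0,0,0]]' -1
```

```text
time_s: 38.7
eef_pos: [0.5249, 0.1097, 0.0595]
eef_rot: [0.001, 0.652, 0.758, 0.001]
wrist_force: [1.4, -0.3, -2.3]
opening: 0.696
grasp_force: 65.7
time_s: 39.95
eef_pos: [0.5237, 0.1093, 0.0358]
eef_rot: [-0.0, 0.652, 0.758, -0.0]
wrist_force: [-8.2, -0.7, 14.5]
opening: 0.692
grasp_force: 67.5
```

```bash
python3 -m pendant '[[0,0,0,0,0,0],[0,0,0,0,0,0],[0,0,0,0,0,0],[0,0,0.1,0,0,0],[0,0,0.2,0,0,0],[0,0,0.3,0,0,0],[0,0,0.3,0,0,0.11],[0,0,0.1,0,0,0.11],[0,0,0,0,0,0.11],[0.108,-0.234,0,0,0,0.11]]' 1
python3 -m pendant '[[0.108,-0.234,0,0,0,0.11],[0.108,-0.234,0,0,0,0.11],[0.108,-0.234,0,0,0,0.11],[0.108,-0.234,0,0,0,0.11],[0,0,0,0,0,0.05],[0,0,0,0,0,0],[0,0,0,0,0,0],[0,0,0,0,0,0],[0,0,0,0,0,0],[0,0,0,0,0,0]]' -1
python3 - <<'E'
from h import *
t=shot('top','t5.png');s=shot('scene');yel(t);yels(s);red(t);print(proj(t,[.524,.109,.058]))
print(ctrl.get_obs()['eef_pos'],ctrl.get_obs()['eef_rot'])
E
```

```text
time_s: 41.2
eef_pos: [0.5451, 0.0644, 0.2348]
eef_rot: [0.0, 0.352, 0.936, 0.001]
wrist_force: [0.4, -0.7, -0.0]
opening: 1.003
grasp_force: 0.0
time_s: 42.45
eef_pos: [0.6319, -0.1244, 0.2343]
eef_rot: [0.0, -0.02, 1.0, -0.0]
wrist_force: [-0.3, -0.7, 0.1]
opening: 0.003
grasp_force: 0.0
[288 250  25  25 492] [299.90650407 262.10365854] [0.5231695  0.10757922 0.058     ]
[328 250  24  24 445] [339.36629213 261.33483146] [0.52607109 0.10525639 0.058     ]
(348, 257) (349, 257) (349, 258) (350, 258) (350, 259) (351, 259) (351, 260) (352, 260) (352, 261) (353, 261) (353, 262) (354, 262) (354, 263) (355, 263) (355, 264) (356, 264) (357, 264) (355, 265) (356, 265) (357, 265) (354, 266) (355, 266) (356, 266) (357, 266) (355, 267) (356, 267) (357, 267)
[299.26843205 261.71570084]
[ 0.63187249 -0.12454254  0.23431117] [ 9.50231889e-05 -1.98028204e-02  9.99803899e-01 -5.57915248e-05]
```

```bash
python3 -c "
from h import *
crop({'color':cv2.imread('pics/t5.png')},'r5.png',270,400,220,300,6)"
python3 -m pendant '[[0,0,-0.25,0,0,0],[0,0,-0.25,0,0,0],[0,0,-0.2,0,0,0],[0,0,-0.1,0,0,0],[0,0,0,0,0,0],[0,0,0,0,0,0],[0,0,0,0,0,0],[0,0,0,0,0,0],[0,0,0,0,0,0],[0,0,0,0,0,0]]' -1
```

```text
time_s: 43.8
eef_pos: [0.6319, -0.1247, 0.0743]
eef_rot: [0.0, -0.02, 1.0, -0.0]
wrist_force: [0.0, 0.1, 0.1]
opening: -0.001
grasp_force: 0.0
```

View pics/r5.png

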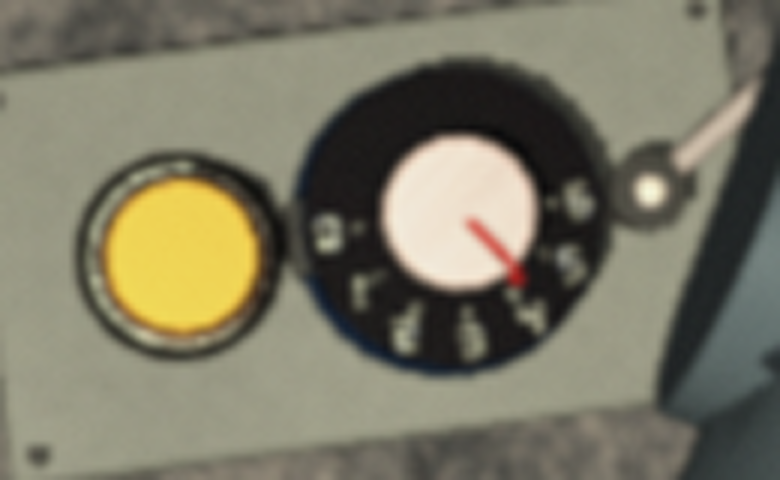

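Ring mark points at 4 (tip at 520,280 px of the crop) and the honey jar sits inside the white circle. Now the lever swing, same arc as before.

```bash
python3 -m pendant '[[-0.02,0,0,0,0,0],[-0.05,-0.04,0,0,0,0],[-0.055,-0.032,0,0,0,0],[-0.059,-0.023,0,0,0,0],[-0.062,-0.014,0,0,0,0],[-0.064,-0.005,0,0,0,0],[-0.064,0.005,0,0,0,0],[-0.062,0.014,0,0,0,0],[-0.05,0.02,0,0,0,0],[0,0,0,0,0,0]]' -1
python3 -m pendant '[[-0.012,0.005,0,0,0,0],[-0.006,0.002,0,0,0,0],[0,0,0,0,0,0],[0,0,0,0,0,0],[0,0,0,0,0,0],[0,0,0,0,0,0],[0,0,0,0,0,0],[0,0,0,0,0,0],[0,0,0,0,0,0],[0,0,0,0,0,0]]' -1
```

```text
time_s: 45.05
eef_pos: [0.5341, -0.1392, 0.0743]
eef_rot: [0.0, -0.02, 1.0, -0.0]
wrist_force: [4.5, -2.4, -1.0]
opening: -0.003
grasp_force: 1.9
time_s: 46.3
eef_pos: [0.5332, -0.1388, 0.0746]
eef_rot: [0.003, -0.02, 1.0, -0.001]
wrist_force: [12.0, -5.6, -7.9]
opening: -0.003
grasp_force: 6.2
```

```bash
python3 -m pendant '[[0.124,-0.039,0,0,0,0],[0.128,0,0,0,0,0],[0.121,0.037,0,0,0,0],[0.105,0.072,0,0,0,0],[0.06,0,0,0,0,0],[0,0,0,0,0,0],[0,0,0.2,0,0,0],[0,0,0.3,0,0,0],[0,0,0.3,0,0,-0.11],[0,0,0,0,0,-0.11]]' -1
python3 -m pendant '[[-0.117,0.234,0,0,0,-0.11],[-0.117,0.234,0,0,0,-0.11],[-0.117,0.234,0,0,0,-0.11],[-0.117,0.234,0,0,0,-0.11],[-0.117,0.234,0,0,0,-0.11],[0,0,0,0,0,-0.11],[0,0,0,0,0,-0.05],[0,0,0,0,0,0],[0,0,0,0,0,0],[0,0,0,0,0,0]]' 1
python3 - <<'E'
from h import *
s=shot('scene');t=shot('top','t6.png');yels(s)
print(ctrl.get_obs()['eef_pos'],ctrl.get_obs()['eef_rot'])
h=cv2.cvtColor(t['color'],cv2.COLOR_BGR2HSV);r=((h[...,0]<8)|(h[...,0]>172))&(h[...,1]>150)&(h[...,2]>90);r[:,:380]=0;r[:,430:]=0;r[:205]=0;r[300:]=0
print(np.argwhere(r).mean(0))
E
```

```text
time_s: 47.55
eef_pos: [0.6406, -0.126, 0.2413]
eef_rot: [0.005, 0.156, 0.988, -0.001]
wrist_force: [0.2, -1.5, -0.3]
opening: 0.002
grasp_force: 0.0
time_s: 48.8
eef_pos: [0.5215, 0.1093, 0.2341]
eef_rot: [-0.0, 0.652, 0.758, -0.0]
wrist_force: [-0.9, 0.1, -0.4]
opening: 1.003
grasp_force: 0.0
[328 250  24  24 441] [339.39229025 261.25170068] [0.52614326 0.10504629 0.058     ]
[0.52159277 0.10945236 0.23408826] [-1.05936498e-04  6.52289833e-01  7.57969623e-01 -1.13431030e-04]
[224.48       408.13333333]
```

```bash
python3 -m pendant '[[0.01,-0.005,-0.25,0,0,0],[0,0,-0.25,0,0,0],[0,0,-0.25,0,0,0],[0,0,-0.15,0,0,0],[0,0,-0.06,0,0,0],[0,0,-0.035,0,0,0],[0,0,0,0,0,0],[0,0,0,0,0,0],[0,0,0,0,0,0],[0,0,0,0,0,0]]' 1
python3 -m pendant '[[0,0,0,0,0,0],[0,0,0,0,0,0],[0,0,0,0,0,0],[0,0,0,0,0,0],[0,0,0,0,0,0],[0,0,0,0,0,0],[0,0,0.1,0,0,0],[0,0,0.25,0,0,0],[0,0,0.3,0,0,0],[0,0,0.25,0,0,0]]' -1
```

```text
time_s: 50.15
eef_pos: [0.524, 0.1087, 0.0357]
eef_rot: [0.0, 0.652, 0.758, 0.0]
wrist_force: [-0.2, -0.2, 0.5]
opening: 1.001
grasp_force: 0.0
time_s: 51.4
eef_pos: [0.5235, 0.1087, 0.217]
eef_rot: [0.0, 0.652, 0.758, 0.0]
wrist_force: [1.2, 0.4, -2.6]
opening: 0.692
grasp_force: 66.0
```

```bash
python3 -m pendant '[[-0.07,-0.261,0,0,0,0.109],[-0.07,-0.261,0,0,0,0.109],[-0.07,-0.261,0,0,0,0.109],[-0.07,-0.261,0,0,0,0.109],[-0.07,-0.261,0,0,0,0.109],[-0.07,-0.261,0,0,0,0.109],[-0.07,-0.261,0,0,0,0.109],[0,0,0,0,0,0.107],[0,0,0,0,0,0],[0,0,0,0,0,0]]' -1
python3 -m pendant '[[0,0,-0.25,0,0,0],[0,0,-0.25,0,0,0],[0,0,-0.2,0,0,0],[0,0,-0.1,0,0,0],[0,0,-0.05,0,0,0],[0,0,0,0,0,0],[0,0,0,0,0,0],[0,0,0,0,0,0],[0,0,0,0,0,0],[0,0,0,0,0,0]]' -1
python3 -c "
from h import *
t=shot('top','t7.png');s=shot('scene');crop(s,'s7.png',280,640,80,330,2.2);o=ctrl.get_obs();print(o['eef_pos'],o['eef_rot'])"
```

```text
time_s: 52.65
eef_pos: [0.4281, -0.2484, 0.2149]
eef_rot: [-0.0, 0.041, 0.999, 0.0]
wrist_force: [0.3, 1.1, -1.5]
opening: 0.694
grasp_force: 66.1
time_s: 53.9
eef_pos: [0.4283, -0.2493, 0.0455]
eef_rot: [0.0, 0.04, 0.999, -0.0]
wrist_force: [0.3, 0.1, -2.7]
opening: 0.69
grasp_force: 66.1
[ 0.42814355 -0.24917804  0.04532876] [ 6.22470230e-05  4.01375317e-02  9.99194161e-01 -6.22852460e-05]
```

View pics/s7.png

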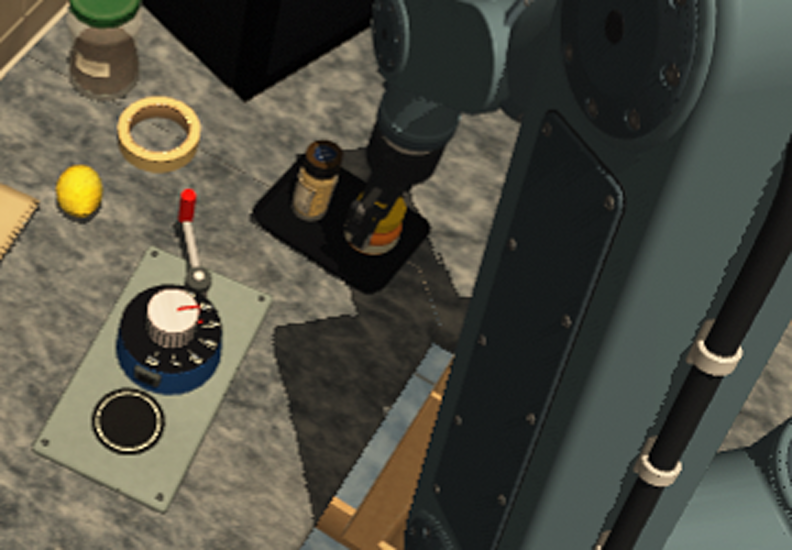

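```bash
python3 -m pendant '[[-0.01,-0.04,0,0,0,0],[0,0,0,0,0,0],[0,0,-0.06,0,0,0],[0,0,-0.03,0,0,0],[0,0,-0.02,0,0,0],[0,0,-0.008,0,0,0],[0,0,0,0,0,0],[0,0,0,0,0,0],[0,0,0,0,0,0],[0,0,0,0,0,0]]' -1
```

```text
time_s: 55.25
eef_pos: [0.426, -0.2568, 0.0221]
eef_rot: [-0.0, 0.04, 0.999, 0.0]
wrist_force: [-3.3, 2.7, 6.8]
opening: 0.692
grasp_force: 67.1
```

```bash
python3 -m pendant '[[0,0,0,0,0,0],[0,0,0,0,0,0],[0,0,0,0,0,0],[0,0,0,0,0,0],[0,0,0.1,0,0,0],[0,0,0.2,0,0,0],[0,0,0.3,0,0,0],[0,0,0.3,0,0,0],[0,0,0.15,0,0,0],[0,0,0,0,0,0]]' 0.65
python3 -m pendant '[[0.114,0.266,0,0,0,0],[0.114,0.266,0,0,0,0],[0.114,0.266,0,0,0,0],[0.114,0.266,0,0,0,0],[0.114,0.266,0,0,0,0],[0,0,0,0,0,0],[0,0,0,0,0,0],[0,0,0,0,0,0],[0,0,0,0,0,0],[0,0,0,0,0,0]]' 0.65
```

```text
time_s: 56.5
eef_pos: [0.4274, -0.2583, 0.2347]
eef_rot: [0.002, 0.04, 0.999, -0.002]
wrist_force: [-0.2, -0.4, -0.1]
opening: 0.821
grasp_force: 0.0
time_s: 57.75
eef_pos: [0.5401, 0.008, 0.2317]
eef_rot: [0.0, 0.041, 0.999, -0.0]
wrist_force: [-0.3, 0.1, 0.0]
opening: 0.825
grasp_force: 0.0
```

```bash
python3 -m pendant '[[0,0,-0.25,0,0,0],[0,0,-0.25,0,0,0],[0,0,-0.15,0,0,0],[0,0,-0.09,0,0,0],[0,0,-0.035,0,0,0],[0,0,0,0,0,0],[0,0,0,0,0,0],[0,0,0,0,0,0],[0,0,0,0,0,0],[0,0,0,0,0,0]]' 0.65
python3 -m pendant '[[0,0,0,0,0,0],[0,0,0,0,0,0],[0,0,0,0,0,0],[0,0,0,0,0,0],[0,0,0,0,0,0],[0,0,0,0,0,-0.08],[0,0,0,0,0,-0.1],[0,0,0,0,0,-0.1],[0,0,0,0,0,-0.1],[0,0,0,0,0,-0.1]]' -1
python3 -m pendant '[[0,0,0,0,0,-0.11],[0,0,0,0,0,-0.11],[0,0,0,0,0,-0.11],[0,0,0,0,0,-0.11],[0,0,0,0,0,-0.11],[0,0,0,0,0,-0.11],[0,0,0,0,0,-0.11],[0,0,0,0,0,-0.1],[0,0,0,0,0,0],[0,0,0,0,0,0]]' -1
```

```text
time_s: 59.0
eef_pos: [0.5402, 0.0089, 0.0768]
eef_rot: [0.0, 0.04, 0.999, -0.0]
wrist_force: [0.7, -0.3, -0.4]
opening: 0.823
grasp_force: 0.0
time_s: 60.25
eef_pos: [0.5403, 0.0091, 0.0771]
eef_rot: [0.0, 0.407, 0.913, 0.0]
wrist_force: [-2.3, 2.1, 5.4]
opening: 0.615
grasp_force: 62.1
time_s: 61.5
eef_pos: [0.5406, 0.0091, 0.0771]
eef_rot: [0.0, 0.891, 0.455, 0.001]
wrist_force: [0.1, 1.8, 6.1]
opening: 0.614
grasp_force: 62.1
```

```bash
python3 -m pendant '[[0,0,0,0,0,0],[0,0,0,0,0,0],[0,0,0,0,0,0],[0,0,0.1,0,0,0],[0,0,0.25,0,0,0],[0,0,0.3,0,0,0],[0,0.3,0.15,0,0,0],[0,0.3,0,0,0,0],[0,0.3,0,0,0,0],[0,0.3,0,0,0,0]]' 0.65
python3 - <<'E'
from h import *
t=shot('top','t8.png'); red(t)
s=shot('scene'); yels(s,.06,(380,520,100,260))
a=cv2.resize(t['color'][225:335,325:500],None,fx=4.5,fy=4.5,interpolation=cv2.INTER_CUBIC); cv2.imwrite('pics/f.png',a)
E
```

```text
time_s: 62.75
eef_pos: [0.54, 0.2465, 0.2347]
eef_rot: [0.0, 0.891, 0.453, 0.0]
wrist_force: [0.4, -0.4, 0.7]
opening: 0.825
grasp_force: 0.0
(340, 256) (341, 256) (342, 256) (343, 256) (333, 257) (336, 257) (337, 257) (338, 257) (339, 257) (332, 258) (333, 258) (334, 258) (331, 259) (332, 259) (333, 259)Traceback (most recent call last):
  File "<stdin>", line 3, in <module>
  File "h.py", line 35, in yels
    n,l,st,ce=cv2.connectedComponentsWithStats(y.astype(np.uint8)); i=1+np.argmax(st[1:,4]); print(st[i],ce[i],onz(s,*ce[i],z))
                                                                        ~~~~~~~~~^^^^^^^^^^
    return _wrapfunc(a, 'argmax', axis=axis, out=out, **kwds)
    return bound(*args, **kwds)
ValueError: attempt to get argmax of an empty sequence
```

```bash
python3 - <<'E'
from h import *
t=shot('top'); h=cv2.cvtColor(t['color'],cv2.COLOR_BGR2HSV)
y=((h[...,0]>18)&(h[...,0]<34)&(h[...,1]>130)&(h[...,2]>60)); y[:240]=0;y[340:]=0;y[:,420:][:,80:]=0;y[:,:420]=0
n,l,st,ce=cv2.connectedComponentsWithStats(y.astype(np.uint8)); 
for i in range(1,n): print(st[i],ce[i],onz(t,*ce[i],.06))
cv2.imwrite('pics/f.png',cv2.resize(t['color'][150:340,325:500],None,fx=3,fy=3,interpolation=cv2.INTER_CUBIC))
E
```

```text
[452 297  27  26 545] [464.87155963 309.19449541] [ 0.42532554 -0.25741948  0.06      ]
```

```bash
ls pics/f.png
```

```text
pics/f.png
```

```bash
python3 - <<'E'
from h import *
t=shot('top'); h=cv2.cvtColor(t['color'],cv2.COLOR_BGR2HSV)
y=(h[...,1]>60)&(h[...,2]>35)&((h[...,0]<25)); y[:245]=0;y[295:]=0;y[:,:430]=0;y[:,495:]=0
n,l,st,ce=cv2.connectedComponentsWithStats(y.astype(np.uint8)); 
for i in range(1,n):
  if st[i,4]>15: print(st[i],ce[i],onz(t,*ce[i],.105))
print(proj(t,[.509,-.259,.105]))
r=((h[...,0]<8)|(h[...,0]>172))&(h[...,1]>150)&(h[...,2]>90);r[:,:380]=0;r[:,430:]=0;r[:205]=0;r[300:]=0
print(np.argwhere(r).mean(0))
E
```

```text
[450 260  32  22 410] [464.47560976 270.63170732] [ 0.50933729 -0.24377535  0.105     ]
[471.54620928 270.89744423]
[224.44736842 408.19736842]
```

```bash
python3 -c "
from bench import ctrl
print(ctrl.hand_in())"
```

```text
the job is handed in; nothing more can be done
None
```

I coded the black-capped jar with the ring on 2 and the honey jar with the ring on 4. My last camera checks show both upright in the tray, the ring on 0 and the lever at rest. I saw no white- or green-capped spice jar, never moved the mug, mustard jar or lemon, and have handed the job in; no verdict came back.

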